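Lock the slicing guide at its widest cut

TASK

Set the slicing guide for its widest cut: with shut fingertips push the upright fence along the board until it is right up against the wooden end stop, and only then tighten its three-winged thumbscrew clockwise (seen from above) all the way to its stop, with repeated light sideways strokes of a fingertip against the wings. Do not pinch or wrench the screw, leave the fence against the end stop, and leave the other things on the worktop where they are.

Things in the scene. Friction and masses are not known exactly. Their poses are not given: they have to be found in the camera images.
- guide_board: Slicing guide fixed to the worktop: light wooden board 180 (x) x 320 (y) mm, top 18 mm above the worktop. Origin under its centre, on the worktop; z up. At its +y end (y 135 to 159 mm) stands the wooden end stop, 170 mm wide, top 63 mm above the worktop. Near its -y end (y -115, x +-78 mm) four knife posts rise 45 mm above the board. The fence slides along the board's y.
- fence (a joint): How far the fence has been slid along the board's +y, in m: 0 farthest from the end stop, 0.100 = right up against it; starts at 0.02 to 0.06. It stays where it is left and drags with about 6 N. Tightening the screw does not change the drag: the fence can still be pushed off the stop.
- fence_face (a point): Point on the -y face (to be pushed towards board +y) of the fence's upright plate, 48 mm above the worktop, 65 mm in board +x from the screw's axis; moves with the fence, axes as the board's. The fence is an aluminium angle 166 mm long in board x: a foot flat on the board (top 26.5 mm above the worktop) carrying the screw, and on its +y edge the plate, 8 mm thick, top 68 mm above the worktop.
- thumbscrew (a joint): Turn of the thumbscrew in rad: grows clockwise seen from above, 6.6 = tight (hard stop); it starts loose, between 0 and 1.2, so about a full turn remains. It turns against a steady friction of about 0.06 N m and stays where it is left; it does not rise or sink.
- screw_axis (a point): Point on the thumbscrew's vertical axis, half-way up its wings (45.5 mm above the worktop); moves with the fence, axes as the board's. The upright plate's -y face is 36 mm away in board +y, so a finger has room to work on the wings from the board's -y side and both ends, not between screw and plate. Nothing else stands near.
- wings: The three wings of the black plastic thumbscrew, 120 degrees apart: rounded upright ears 7 mm thick, reaching 34 mm out from the axis, from 32 to 58 mm above the worktop; the hub between them is 22 mm in diameter, its top 61 mm above the worktop. Origin on the axis at the top of the foot. When tight, one wing points to the board's -y.
- wing_a (a point): Outer end of one wing, 34 mm from the axis, half-way up it; turns with the screw.
- wing_b (a point): Outer end of the second wing, likewise.
- wing_c (a point): Outer end of the third wing, likewise.
- salt_mill: Bystander: glass mill with pink contents, 51 mm across, 124 mm tall, standing off the board's -y end. Origin under its centre.
- peeler: Bystander: red-handled peeler, 170 mm long, 18 mm tall, lying in front of the board. Origin under its centre.
- kitchen_scissors: Bystander: scissors, 206 x 84 x 11 mm, at the right. Origin under their centre.
- kitchen_timer: Bystander: white round wind-up timer, 68 mm across, 58 mm tall, at the left. Origin under its centre.
- teaspoon: Bystander: steel teaspoon 130 mm long, at the left near the front edge. Origin under its centre.

How it is judged (in metres and radians):
On the way, in this order (a step that is already met when the one before it is completed fails the run):
1. the fence is up against the end stop (within 3 mm) while the screw is still loose (below 1.6 rad) (value of joint fence above 0.097 m and value of joint thumbscrew below 1.6 rad), for 0.2 s.
2. the thumbscrew is turned tight (within 0.25 rad of its stop) with the fence against the end stop (value of joint fence above 0.097 m and value of joint thumbscrew above 6.35 rad), for 0.2 s.
At the end, for the whole second after the job is handed in: The fence is within 3 mm of the end stop, the thumbscrew within 0.25 rad of its tight stop, both at rest (all of step 2 and velocity of joint thumbscrew between -0.05 and 0.05 rad/s and velocity of joint fence between -0.005 and 0.005 m/s); the robot touches nothing.
It fails at once if the thumbscrew is pinched or wrenched (fingers press on its wings with more than 35 N) (contact force between the fingers and wings above 35 N).
It fails at once if one of the bystanders is displaced or lifted (more than 25 mm) (distance of any of salt_mill, peeler, kitchen_scissors, kitchen_timer, teaspoon from where it was at the start of the episode above 0.025 m).
It also fails if it takes over 59 s, if anything falls off the work surface, if the arm or the gripper's body presses on something with over 40 N, if the wrist force passes 120 N, or if a joint passes its speed limit or range.

ROBOT

A 7-joint arm with a two-finger parallel gripper is mounted at the origin on a cart in front of the work surface, level with it; the furniture and walls round the work are solid. World frame = base frame: x ahead of the robot, y to its left, z up, the work surface at z = 0. Lengths are in m, angles in degrees, forces in N, time in s.
With the tool pointing down it reaches from about 0.4 to 0.75 m from the base axis. Payload 19.5 kg.
Tool frame: the origin (TCP) lies at the very end of the fingers, on their centre line; the grasp point (between the pads) lies 19 mm behind it; z points along the fingers, y is the line along which they close (so a half turn about z gives the same grasp; the last joint's range is limited). The gripper opens to 85 mm and grips with 20 to 120 N. Pads are 22 mm wide; open, the fingers measure 114 mm over their backs; the gripper's body (76 mm by 85 mm) begins 54 mm behind the grasp point. The pads swing forward as they close: fully open they stand 13 mm farther back than shut.
Start: joints at [-68.509, 40.479, -1.581, 85.061, 1.261, 54.483, -4.326], TCP at [0.233, 0.526, 0.231] pointing down, gripper open.
Joint ranges: [-155.06, 155.06], [-18.47, 123.98], [-90, 86.84], [0, 140.48], [-83.41, 263.41], [0, 116], [-161.91, 161.91]. Speed limits (degrees/s): [108.29, 108.29, 147.25, 147.25, 172.46, 172.46, 172.46].

INTERFACE

Orientations are given as [roll, pitch, yaw] about the fixed x, y, z axes, in that order (R = Rz(yaw) Ry(pitch) Rx(roll)).
In Python, from plant import observe, read_camera, camera_model, finish_job gives the robot as it stands. The module is installed in compiled form; this text tells all that it offers.
- The arm moves only by the tool carry_out, never from a script. Its argument "plan" is a list of rows, each a list of 2 entries, a list of its own where there are three numbers: the shift along the tool's x, y, z in cm, then the turn, a rotation vector about the tool's x, y, z in rad. In form: [[[x, y, z], [rx, ry, rz]], ...]. A call has 1 to 20 rows; each row is the pose to reach, as a shift and turn from the pose commanded when the call began, along the tool's axes at that moment; what a row does not reach only later rows make up. A row lasts 1/8 s, in which the tool goes at most 62.5 mm and 10.7 degrees, less where a joint would pass 70% of its speed; a pose out of reach is approached as far as the arm can. A call with a gripper value outside its range is refused whole. "grip" is the gripper's target within -1 to 1 (fully open at 1, half-way at 0, shut at -1), set as the call begins (left out, the last holds). The fingers move at their own pace and stop on an object; "grip_force" is the grip in N (left out, the last holds). Time passes only in rows, so rows that repeat a pose let the fingers close. It gives the time, the measured TCP pose, the force, the opening and the grip force at its end, in the units of the state.
- observe(): the state, without advancing time (a new reading comes with each control period).
- read_camera(name): name is "scene" or "top"; returns the picture (400x640x3 uint8, blue, green, red); there is no depth.
- camera_model(name): a dict with "fx", "fy", "cx", "cy" (pixels), "R" (3x3) and "t" (3): a world point X has camera coordinates R X + t. Camera axes: x right, y down, z forward; pixel columns grow to the right and rows downward; lengths in m; the calibration is good to about 2 mm. A picture is of the moment at which its call begins. camera_model takes no time and is no camera call.
- finish_job(): hands the job in; it is judged then, once.
The state is a dict: "clock": time; "q": joint angles; "qvel": joint speeds; "joint_torque": joint torques, N m; "tcp_pos": TCP position; "tcp_rot": TCP orientation; "contact_force": force on the tool from outside, world axes, zero at the start; "torque": the same for the moment, N m; "opening": finger opening in m; "gripper_force": force on a finger pad.
Only numpy, scipy, OpenCV 4.12 (cv2) and the standard library are available. Lean on these libraries where they do the work, as an engineer would, in place of code of your own. Each camera call takes 0.05 s, during which the arm holds its last target. There are 200 camera calls.

## Working session

There is one attempt and no reset: what is moved stays moved. The work goes in short steps, Python scripts to look and compute and a tool call to move; the robot and the scene stay as the last step left them, time stands still between calls to the robot, and variables do not carry over. Pictures are saved under pics/ and viewed, at most 10 in all, crops included, and the job is handed in when it is done.

Besides the shell and the picture viewer there is one more tool, called as name(argument=value, ...), one argument or row to a line, values as JSON. carry_out: Moves the arm, as the interface text tells. Its arguments: {"type":"object","properties":{"plan":{"type":"array","items":{"type":"array"}},"grip":{"type":"number"},"grip_force":{"type":"number"}},"required":["plan"]}

```bash
mkdir -p pics
python3 - <<'E'
from plant import *
import cv2
for n in("scene","top"):
    cv2.imwrite(f"pics/{n}0.png",read_camera(n)); print(n,camera_model(n))
s=observe();print({k:s[k] for k in("clock","tcp_pos","tcp_rot","contact_force","opening")})
E
```

```text
scene {'fx': 469.43261219620064, 'fy': 469.43261219620064, 'cx': 325.7452932160582, 'cy': 198.35039951893503, 'R': array([[ 0.18251135, -0.98315182,  0.01010519],
       [-0.71924514, -0.14051336, -0.68039873],
       [ 0.67035516,  0.11691238, -0.73277244]]), 't': array([-0.17974897,  0.37948505,  1.44753113])}
top {'fx': 384.58579488600685, 'fy': 384.58579488600685, 'cx': 323.25684871595007, 'cy': 207.18846839489223, 'R': array([[-0.01011157, -0.99984837,  0.01417713],
       [-0.99060102,  0.00808195, -0.13654414],
       [ 0.13640885, -0.01542455, -0.99053254]]), 't': array([-0.07918167,  0.49131609,  1.1142835 ])}
{'clock': 0.1, 'tcp_pos': array([0.23269639, 0.52557081, 0.23088738]), 'tcp_rot': array([-1.79945298e+02,  8.13776603e-04,  1.56118007e+02]), 'contact_force': array([-0.24532961,  0.07299654,  0.23892546]), 'opening': 0.08521432279868577}
```

View pics/scene0.png

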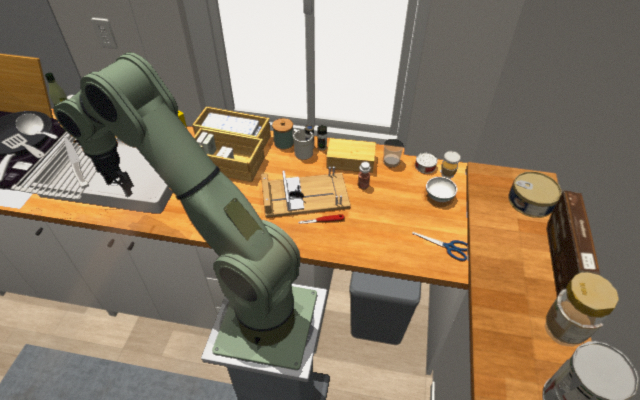

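View pics/top0.png

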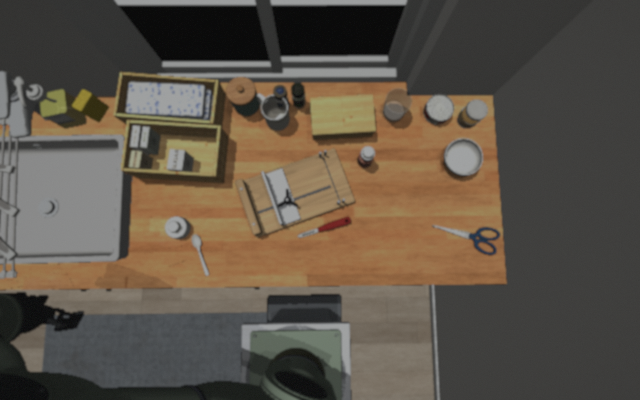

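The top view shows the board at about (295,192), the end stop at (248,208), the fence at (280,196) and the black screw at (288,199). The mill is at (367,156), the peeler at (330,228). I'll enlarge this region.

Run:
```python
import cv2
a=cv2.imread("pics/top0.png")[140:245,225:365]
cv2.imwrite("pics/top0c.png",cv2.resize(a,None,fx=5.5,fy=5.5,interpolation=cv2.INTER_CUBIC))
```

```text
(no output)
```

View pics/top0c.png

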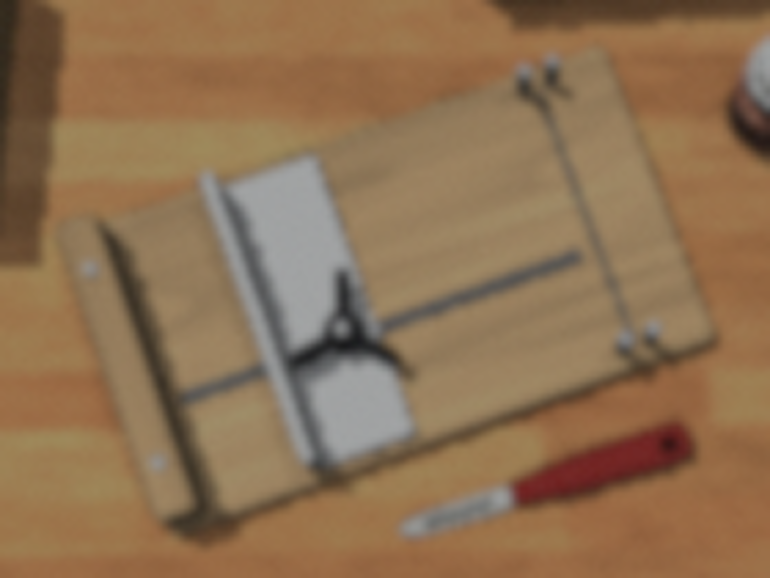

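```bash
cat > h.py <<'E'
import numpy as np
from plant import camera_model
def ray(n,px,z):
    c=camera_model(n);R,t=c["R"],c["t"];o=-R.T@t
    d=R.T@[(px[0]-c["cx"])/c["fx"],(px[1]-c["cy"])/c["fy"],1]
    return o+d*(z-o[2])/d[2]
def crop(u,v,z,s=5.5,x0=225,y0=140): return ray("top",((u+.5)/s+x0-.5,(v+.5)/s+y0-.5),z)
E
python3 - <<'E'
from h import *
P=dict(hub=(343,328,.061),wA=(343,270,.05),wB=(409,375,.05),wC=(290,362,.05),bTR=(603,48,.018),bBR=(718,338,.018),stopT=(60,225,.063),stopB=(160,522,.063),stopT2=(98,218,.063),stopB2=(198,512,.063),plT=(203,175,.068),plB=(303,465,.068),plT2=(218,172,.068),footT=(317,155,.0265),footB=(413,435,.0265),mill=(755,100,.1),pe1=(685,430,.015),pe2=(400,530,.01))
W={k:crop(*v) for k,v in P.items()}
for k,v in W.items(): print(k,v.round(4))
g=lambda a,b:(np.linalg.norm(W[a]-W[b]).round(4),np.degrees(np.arctan2(*(W[a]-W[b])[1::-1])).round(1))
for a,b in [("bTR","bBR"),("stopT","stopB"),("plT","plB"),("footT","footB"),("hub","wA"),("hub","wB"),("hub","wC")]: print(a,b,g(a,b))
E
```

```text
hub [0.5112 0.0225 0.061 ]
wA [0.5446 0.0235 0.05  ]
wB [ 0.4873 -0.0119  0.05  ]
wC [0.4948 0.0517 0.05  ]
bTR [ 0.6765 -0.1197  0.018 ]
bBR [ 0.5109 -0.181   0.018 ]
stopT [0.5676 0.1731 0.063 ]
stopB [0.409  0.1177 0.063 ]
stopT2 [0.5713 0.153  0.063 ]
stopB2 [0.414  0.0979 0.063 ]
plT [0.5932 0.0967 0.068 ]
plB [0.4378 0.0427 0.068 ]
plT2 [0.5948 0.0887 0.068 ]
footT [0.6138 0.0399 0.0265]
footB [ 0.4575 -0.0129  0.0265]
mill [ 0.6237 -0.1949  0.1   ]
pe1 [ 0.4602 -0.162   0.015 ]
pe2 [ 0.407  -0.0049  0.01  ]
bTR bBR (np.float64(0.1766), np.float64(20.3))
stopT stopB (np.float64(0.1681), np.float64(19.3))
plT plB (np.float64(0.1645), np.float64(19.2))
footT footB (np.float64(0.165), np.float64(18.7))
hub wA (np.float64(0.0351), np.float64(-178.3))
hub wB (np.float64(0.0434), np.float64(55.2))
hub wC (np.float64(0.0352), np.float64(-60.6))
```

```bash
cat >> h.py <<'E'
from scipy.spatial.transform import Rotation as Ro
from plant import observe
A=19.3; X=np.array([np.cos(np.radians(A)),np.sin(np.radians(A)),0]); Y=np.array([-X[1],X[0],0])
def shift(p,yaw=90+A,s=None):
    s=s or observe(); R=Ro.from_euler("xyz",s["tcp_rot"],degrees=True)
    T=Ro.from_euler("xyz",[180,0,yaw],degrees=True)
    return (R.inv().apply(np.array(p)-s["tcp_pos"])*100).round(2),(R.inv()*T).as_rotvec().round(4)
E
python3 - <<'E'
from h import *
p=np.array([.5112,.0225,0])+.065*X+.001*Y
print(p); p[2]=.16; print(shift(p)); p[2]=.038; print(shift(p))
E
```

```text
[0.57221655 0.04492724 0.        ]
(array([-50.5 , -30.2 ,   7.12]), array([-9.000e-04,  4.000e-04,  8.171e-01]))
(array([-50.5 , -30.19,  19.32]), array([-9.000e-04,  4.000e-04,  8.171e-01]))
```

carry_out(
  plan=[
    [[-50.5,-30.2,5],[0,0,0.817]],
    [[-50.5,-30.2,5],[0,0,0.817]],
    [[-50.5,-30.2,5],[0,0,0.817]],
    [[-50.5,-30.2,5],[0,0,0.817]],
    [[-50.5,-30.2,5],[0,0,0.817]],
    [[-50.5,-30.2,5],[0,0,0.817]],
    [[-50.5,-30.2,5],[0,0,0.817]],
    [[-50.5,-30.2,5],[0,0,0.817]],
    [[-50.5,-30.2,5],[0,0,0.817]],
    [[-50.5,-30.2,5],[0,0,0.817]],
    [[-50.5,-30.2,5],[0,0,0.817]],
    [[-50.5,-30.2,5],[0,0,0.817]],
    [[-50.5,-30.2,7.1],[0,0,0.817]],
    [[-50.5,-30.2,7.1],[0,0,0.817]],
    [[-50.5,-30.2,7.1],[0,0,0.817]],
  ],
  grip=-1,
  grip_force=20,
)

```text
clock: 1.98
tcp_pos: [0.5723, 0.0458, 0.161]
tcp_rot: [180.0, 0.0, 109.4]
contact_force: [0.0, 0.2, -1.4]
opening: 0.0
gripper_force: 0.0
```

Run:
```python
from h import *
from plant import *
import cv2
s=observe();print(s["clock"],s["tcp_pos"],s["tcp_rot"],s["opening"],s["contact_force"])
a=read_camera("top");cv2.imwrite("pics/top1.png",a);b=read_camera("scene")
l=lambda a,f:cv2.resize(a,None,fx=f,fy=f,interpolation=cv2.INTER_CUBIC)
u=l(a[130:250,225:365],4);v=l(b[150:230,250:390],4)
cv2.imwrite("pics/c1.png",cv2.vconcat([u[:300],v[:300]]) )
```

```text
1.975 [0.57228935 0.04575176 0.16096886] [1.79976467e+02 4.64402680e-03 1.09354382e+02] 1.750967051010236e-05 [ 0.02902737  0.24108241 -1.40354526]
```

View pics/c1.png

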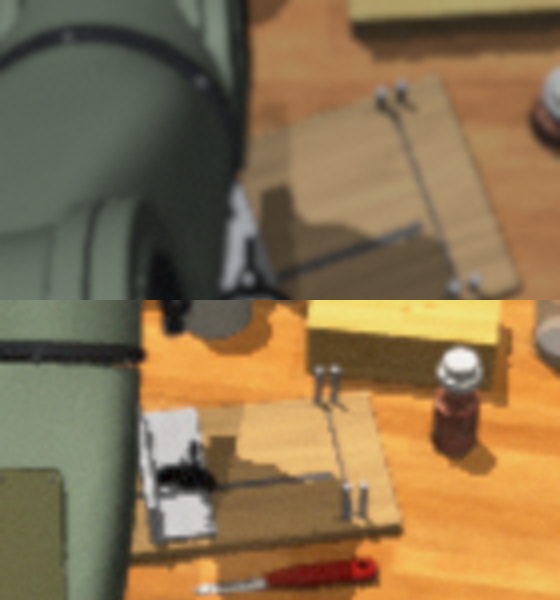

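The arm hides the fence in both views; the mill and peeler have not moved. I'll descend and push by feel.

carry_out(
  plan=[
    [[0,0,4],[0,0,0]],
    [[0,0,8],[0,0,0]],
    [[0,0,11],[0,0,0]],
    [[0,0,12.2],[0,0,0]],
    [[0,0,12.2],[0,0,0]],
    [[1,0,12.2],[0,0,0]],
    [[1.6,0,12.2],[0,0,0]],
    [[2.2,0,12.2],[0,0,0]],
    [[2.8,0,12.2],[0,0,0]],
    [[3.4,0,12.2],[0,0,0]],
    [[4,0,12.2],[0,0,0]],
    [[4,0,12.2],[0,0,0]],
  ],
)

```text
clock: 3.58
tcp_pos: [0.559, 0.0831, 0.0385]
tcp_rot: [180.0, 0.0, 109.3]
contact_force: [-0.1, -0.3, 0.7]
opening: -0.0003
gripper_force: 0.2
```

carry_out(
  plan=[
    [[0.5,0,0],[0,0,0]],
    [[1,0,0],[0,0,0]],
    [[1.5,0,0],[0,0,0]],
    [[2,0,0],[0,0,0]],
    [[2.5,0,0],[0,0,0]],
    [[3,0,0],[0,0,0]],
  ],
)

```text
clock: 4.32
tcp_pos: [0.5492, 0.1105, 0.0384]
tcp_rot: [-180.0, 0.1, 109.3]
contact_force: [0.5, -5.3, 4.1]
opening: 0.0004
gripper_force: 3.2
```

carry_out(
  plan=[
    [[0.3,0,0],[0,0,0]],
    [[0.6,0,0],[0,0,0]],
    [[0.8,0,0],[0,0,0]],
    [[1,0,0],[0,0,0]],
    [[1.2,0,0],[0,0,0]],
    [[1.4,0,0],[0,0,0]],
  ],
)

```text
clock: 5.08
tcp_pos: [0.5449, 0.1226, 0.0384]
tcp_rot: [-180.0, 0.1, 109.2]
contact_force: [4.1, -18.0, 2.4]
opening: -0.0006
gripper_force: 9.5
```

carry_out(
  plan=[
    [[0.2,0,0],[0,0,0]],
    [[0.3,0,0],[0,0,0]],
    [[0.3,0,0],[0,0,0]],
    [[0.3,0,0],[0,0,0]],
  ],
)

```text
clock: 5.58
tcp_pos: [0.5448, 0.1226, 0.0385]
tcp_rot: [180.0, 0.3, 109.1]
contact_force: [7.1, -27.8, 1.9]
opening: -0.0001
gripper_force: 14.4
```

carry_out(
  plan=[
    [[-1,0,0],[0,0,0]],
    [[-2.5,0,-2],[0,0,0]],
    [[-3,0,-7],[0,0,0]],
    [[-6,-2,-12],[0,0,0]],
    [[-11,-5,-17],[0,0,0]],
    [[-16,-8,-19],[0,0,0]],
    [[-21,-10,-19],[0,0,0]],
    [[-26,-10,-19],[0,0,0]],
    [[-30,-10,-19],[0,0,0]],
    [[-30,-10,-19],[0,0,0]],
  ],
)

```text
clock: 6.82
tcp_pos: [0.5482, -0.1915, 0.2278]
tcp_rot: [-180.0, 0.0, 109.1]
contact_force: [0.1, 0.1, -0.8]
opening: -0.0001
gripper_force: 0.0
```

Run:
```python
from h import *
from plant import *
import cv2
s=observe();print(s["clock"],s["tcp_pos"],s["tcp_rot"],s["opening"],s["contact_force"])
a=read_camera("top");cv2.imwrite("pics/top2.png",a);b=read_camera("scene");cv2.imwrite("pics/scene2.png",b)
l=lambda a,f:cv2.resize(a,None,fx=f,fy=f,interpolation=cv2.INTER_CUBIC)
cv2.imwrite("pics/c2.png",cv2.vconcat([l(a[155:235,225:325],6),l(b[170:220,250:350],2)[:0].repeat(1,0) if 0 else l(b[175:195,250:350],6)]))
```

```text
6.825 [ 0.54818192 -0.19149841  0.22780991] [-1.79968763e+02  1.76244529e-02  1.09114219e+02] -6.11102845499889e-05 [ 0.10929203  0.07108951 -0.77814508]
```

View pics/c2.png

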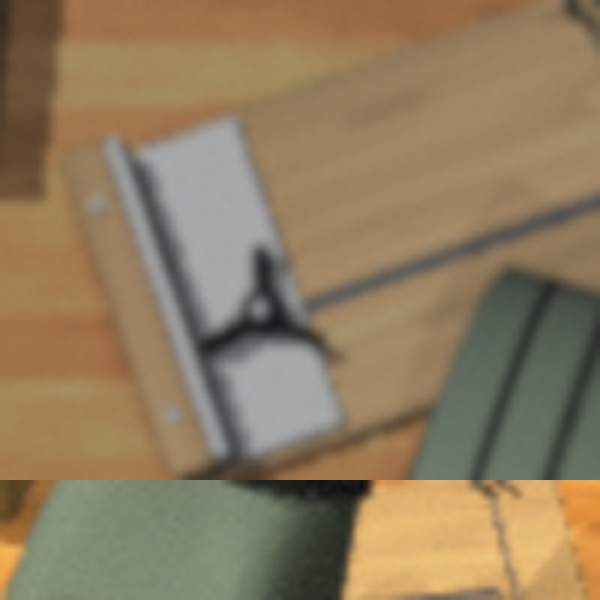

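The top crop shows the fence flush against the end stop. The hub is at crop (261,309), with wing tips at about (262,247), (207,347) and (318,341), so the screw has not turned.

Run:
```python
from h import *
h=crop(261,309,.061,6,225,155); print("hub",h)
for t in [(262,247),(207,347),(318,341)]:
    w=crop(*t,.055,6,225,155)-h; print(np.linalg.norm(w[:2]),np.degrees(np.arctan2(w@Y,w@X)))
s=observe()
for x,y,z in [(29,11,120),(29,11,38)]:
    print(shift(h*[1,1,0]+x/1e3*X+y/1e3*Y+[0,0,z/1e3]))
```

```text
hub [0.4914488  0.07736097 0.061     ]
0.031514720605713656 -18.25507582697823
0.03208701465023521 103.98875567468033
0.031017637683423555 -138.46721257734092
(array([28.04,  6.33, 10.83]), array([-0.0001, -0.001 ,  0.0003]))
(array([28.03,  6.34, 19.03]), array([-0.0001, -0.001 ,  0.0003]))
```

carry_out(
  plan=[
    [[5,2,4],[0,0,0]],
    [[10,4,8],[0,0,0]],
    [[15,6.4,10],[0,0,0]],
    [[20,6.4,10.8],[0,0,0]],
    [[24,6.4,10.8],[0,0,0]],
    [[27,6.4,10.8],[0,0,0]],
    [[28.4,6.4,10.8],[0,0,0]],
    [[28.4,6.4,10.8],[0,0,0]],
    [[28.4,6.4,13.5],[0,0,0]],
    [[28.4,6.4,16],[0,0,0]],
    [[28.4,6.4,17.5],[0,0,0]],
    [[28.4,6.4,19],[0,0,0]],
    [[28.4,6.4,19],[0,0,0]],
  ],
)

```text
clock: 8.55
tcp_pos: [0.5146, 0.0999, 0.0377]
tcp_rot: [-179.9, 0.0, 109.3]
contact_force: [0.4, 0.4, 0.4]
opening: -0.0002
gripper_force: 0.0
```

```bash
cat >> h.py <<'E'
HUB=np.array([.4915,.078,0])
def rel():
    s=observe(); d=s["tcp_pos"]-HUB; f=s["contact_force"]
    print("t",s["clock"],"x,y,z mm",(np.array([d@X,d@Y,d[2]])*1e3).round(1),"F xyz",np.round([f@X,f@Y,f[2]],1),"M",s["torque"].round(2),"rot",s["tcp_rot"].round(2))
E
python3 -c "from h import *;rel()"
```

```text
t 8.55 x,y,z mm [29.  13.  37.7] F xyz [0.5 0.2 0.4] M [0.03 0.02 0.02] rot [-179.93    0.    109.29]
```

carry_out(
  plan=[
    [[-0.5,0.1,0],[0,0,0]],
    [[-1,0.1,0],[0,0,0]],
    [[-1.5,0.1,0],[0,0,0]],
    [[-2,0.1,0],[0,0,0]],
    [[-2.5,0,0],[0,0,0]],
    [[-3,-0.2,0],[0,0,0]],
    [[-3.5,-0.5,0],[0,0,0]],
    [[-3.9,-0.9,0],[0,0,0]],
    [[-4.2,-1.4,0],[0,0,0]],
  ],
)

```text
clock: 9.68
tcp_pos: [0.5154, 0.0556, 0.0383]
tcp_rot: [180.0, 0.0, 109.3]
contact_force: [1.6, 2.7, -0.5]
opening: 0.0001
gripper_force: 1.4
```

```bash
python3 -c "from h import *;rel()"
```

```text
t 9.675 x,y,z mm [ 15.2 -29.1  38.3] F xyz [ 2.4  2.  -0.5] M [ 0.57 -0.52 -0.04] rot [1.7998e+02 1.0000e-02 1.0930e+02]
```

carry_out(
  plan=[
    [[-0.1,-0.5,0],[0,0,0]],
    [[-0.2,-1,0],[0,0,0]],
    [[-0.2,-1.5,0],[0,0,0]],
    [[-0.2,-2,0],[0,0,0]],
    [[-0.1,-2.5,0],[0,0,0]],
    [[0.1,-3,0],[0,0,0]],
    [[0.4,-3.4,0],[0,0,0]],
    [[0.7,-3.7,0],[0,0,0]],
    [[0.9,-3.9,0],[0,0,0]],
    [[0.9,-3.9,0],[0,0,0]],
  ],
)

```text
clock: 10.92
tcp_pos: [0.4753, 0.0517, 0.0383]
tcp_rot: [-180.0, -0.0, 109.3]
contact_force: [-0.4, -0.3, 1.3]
opening: -0.0001
gripper_force: 0.0
```

```bash
python3 -c "from h import *;rel()"
```

```text
t 10.925 x,y,z mm [-23.9 -19.4  38.3] F xyz [-0.5 -0.2  1.3] M [ 0.07  0.01 -0.04] rot [-1.7996e+02 -1.0000e-02  1.0933e+02]
```

carry_out(
  plan=[
    [[-1,-0.2,0],[0,0,0]],
    [[-2.5,-0.4,0],[0,0,0]],
    [[-4,-0.4,-4],[0,0,0]],
    [[-8,-0.6,-9],[0,0,0]],
    [[-13,-1,-14],[0,0,0]],
    [[-18,-1.2,-18],[0,0,0]],
    [[-23,-1.2,-19],[0,0,0]],
    [[-25.4,-1.2,-19],[0,0,0]],
    [[-25.4,-1.2,-19],[0,0,0]],
  ],
)

```text
clock: 12.05
tcp_pos: [0.5477, -0.1951, 0.228]
tcp_rot: [-179.9, 0.0, 109.1]
contact_force: [0.6, 0.6, -0.3]
opening: 0.0001
gripper_force: 0.0
```

```bash
cat > look.py <<'E'
import sys,cv2
from h import *
from plant import read_camera
a=read_camera("top")[155:235,225:325]; n=sys.argv[1]
cv2.imwrite(f"pics/{n}.png",cv2.resize(a,None,fx=6,fy=6,interpolation=cv2.INTER_CUBIC)); rel()
print(shift(HUB+.029*X+.013*Y+[0,0,.038],yaw=109.3))
E
python3 look.py c3
```

```text
t 12.1 x,y,z mm [ -36.6 -274.7  228. ] F xyz [ 0.1  0.4 -0.7] M [ 0.07 -0.06  0.01] rot [-1.7995e+02 -1.0000e-02  1.0920e+02]
(array([28.78,  6.53, 19.  ]), array([-0.0008, -0.0002, -0.0018]))
```

View pics/c3.png

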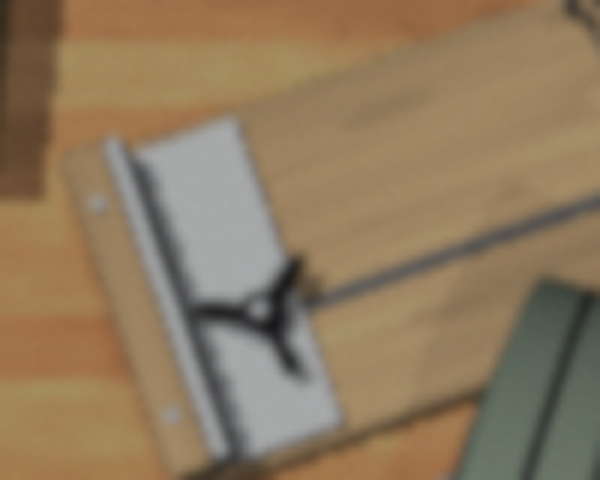

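The fence is still flush. The wing tips are now at (298,260), (300,378) and (198,311), i.e. wings at about -55, -175 and 65° in the board frame: about 157° turned and 155° left. Second stroke next.

carry_out(
  plan=[
    [[5,2,4],[0,0,0]],
    [[10,4,8],[0,0,0]],
    [[15,6.9,10],[0,0,0]],
    [[20,6.9,10.8],[0,0,0]],
    [[24,6.9,10.8],[0,0,0]],
    [[27,6.9,10.8],[0,0,0]],
    [[27.7,6.9,10.8],[0,0,0]],
    [[27.7,6.9,10.8],[0,0,0]],
    [[27.7,6.9,13.5],[0,0,0]],
    [[27.7,6.9,16],[0,0,0]],
    [[27.7,6.9,17.5],[0,0,0]],
    [[27.7,6.9,19],[0,0,0]],
    [[27.7,6.9,19],[0,0,0]],
  ],
)

```text
clock: 13.72
tcp_pos: [0.5217, 0.0918, 0.0377]
tcp_rot: [-179.9, 0.0, 109.3]
contact_force: [0.1, 0.7, 0.6]
opening: 0.0002
gripper_force: 0.0
```

```bash
python3 -c "from h import *;rel()"
```

```text
t 13.725 x,y,z mm [33.   3.  37.7] F xyz [0.3 0.6 0.6] M [-0.02  0.01 -0.01] rot [-179.94    0.    109.29]
```

carry_out(
  plan=[
    [[-0.5,-0.1,0],[0,0,0]],
    [[-1,-0.2,0],[0,0,0]],
    [[-1.5,-0.4,0],[0,0,0]],
    [[-2,-0.6,0],[0,0,0]],
    [[-2.5,-0.9,0],[0,0,0]],
    [[-2.9,-1.3,0],[0,0,0]],
    [[-3.2,-1.8,0],[0,0,0]],
    [[-3.3,-2.3,0],[0,0,0]],
    [[-3.4,-2.8,0],[0,0,0]],
    [[-3.4,-3.3,0],[0,0,0]],
    [[-3.4,-3.8,0],[0,0,0]],
    [[-3.3,-4.3,0],[0,0,0]],
    [[-3.1,-4.8,0],[0,0,0]],
    [[-2.8,-5.2,0],[0,0,0]],
    [[-2.5,-5.5,0],[0,0,0]],
    [[-2.3,-5.7,0],[0,0,0]],
    [[-2.3,-5.7,0],[0,0,0]],
    [[-3.3,-5.8,0],[0,0,0]],
    [[-4.8,-6,0],[0,0,0]],
    [[-4.8,-6,-1],[0,0,0]],
  ],
)

```text
clock: 16.23
tcp_pos: [0.481, 0.0252, 0.0483]
tcp_rot: [-179.9, 0.0, 109.2]
contact_force: [-0.2, 0.1, -0.1]
opening: 0.0003
gripper_force: 0.0
```

carry_out(
  plan=[
    [[0,0,-4],[0,0,0]],
    [[-5,-0.6,-9],[0,0,0]],
    [[-10,-0.8,-14],[0,0,0]],
    [[-15,-0.8,-18],[0,0,0]],
    [[-20,-0.8,-18],[0,0,0]],
    [[-22.5,-0.8,-18],[0,0,0]],
    [[-22.5,-0.8,-18],[0,0,0]],
  ],
)

```text
clock: 17.1
tcp_pos: [0.5477, -0.19, 0.2287]
tcp_rot: [-180.0, 0.0, 109.1]
contact_force: [0.0, -0.0, 0.9]
opening: 0.0001
gripper_force: 0.0
```

```bash
python3 look.py c4
```

```text
t 17.15 x,y,z mm [ -35.1 -269.9  228.6] F xyz [ 0.3  0.5 -0.1] M [ 0.04 -0.01 -0.  ] rot [-1.7999e+02 -1.0000e-02  1.0924e+02]
(array([28.29,  6.38, 19.07]), array([-0.0002, -0.0002, -0.001 ]))
```

View pics/c4.png

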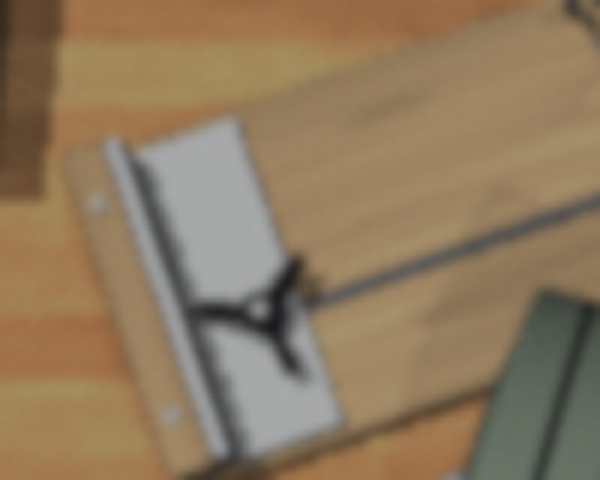

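The picture matches the last one, so the screw turned exactly 120° further; the fence is flush and about 35° remain. This is the last stroke.

carry_out(
  plan=[
    [[5,2,4],[0,0,0]],
    [[10,4,8],[0,0,0]],
    [[15,6.8,10],[0,0,0]],
    [[20,6.8,10.8],[0,0,0]],
    [[24,6.8,10.8],[0,0,0]],
    [[27,6.8,10.8],[0,0,0]],
    [[27.3,6.8,10.8],[0,0,0]],
    [[27.3,6.8,10.8],[0,0,0]],
    [[27.3,6.8,13.5],[0,0,0]],
    [[27.3,6.8,16],[0,0,0]],
    [[27.3,6.8,17.5],[0,0,0]],
    [[27.3,6.8,19],[0,0,0]],
    [[26.8,6.7,19],[0,0,0]],
    [[26.3,6.6,19],[0,0,0]],
    [[25.8,6.4,19],[0,0,0]],
    [[25.3,6.2,19],[0,0,0]],
    [[24.8,5.9,19],[0,0,0]],
    [[24.4,5.5,19],[0,0,0]],
    [[24.4,5.5,19],[0,0,0]],
  ],
)

```text
clock: 19.52
tcp_pos: [0.519, 0.0598, 0.0383]
tcp_rot: [-180.0, 0.0, 109.3]
contact_force: [0.4, 0.5, 0.2]
opening: 0.0002
gripper_force: 0.0
```

```bash
python3 -c "from h import *;rel()"
```

```text
t 19.525 x,y,z mm [ 19.9 -26.2  38.3] F xyz [0.5 0.4 0.2] M [-0.    0.   -0.01] rot [-1.7997e+02  2.0000e-02  1.0927e+02]
```

Now I'll move in -x at y ≈ -29 in small steps, watching the force.

carry_out(
  plan=[
    [[-0.2,-0.2,0],[0,0,0]],
    [[-0.3,-0.4,0],[0,0,0]],
    [[-0.3,-0.6,0],[0,0,0]],
    [[-0.3,-0.6,0],[0,0,0]],
  ],
)

```text
clock: 20.02
tcp_pos: [0.5165, 0.0567, 0.0386]
tcp_rot: [179.7, 0.0, 109.3]
contact_force: [10.9, 7.3, -6.2]
opening: 0.0002
gripper_force: 6.8
```

carry_out(
  plan=[
    [[0,-0.2,0],[0,0,0]],
    [[0,-0.2,0],[0,0,0]],
  ],
)

```text
clock: 20.27
tcp_pos: [0.5162, 0.0566, 0.0387]
tcp_rot: [179.5, 0.0, 109.4]
contact_force: [20.4, 9.6, -10.7]
opening: -0.0001
gripper_force: 11.1
```

```bash
python3 -c "from h import *;rel()"
```

```text
t 20.275 x,y,z mm [ 16.2 -28.4  38.7] F xyz [ 22.4   2.3 -10.7] M [ 2.17 -4.36 -0.09] rot [1.7952e+02 3.0000e-02 1.0937e+02]
```

The force is 22 N with no further motion, so the screw is at its hard stop. I'll back off and look.

carry_out(
  plan=[
    [[0,0.6,0],[0,0,0]],
    [[-0.5,1.5,0],[0,0,0]],
    [[-2.5,2,-2],[0,0,0]],
    [[-5,1,-7],[0,0,0]],
    [[-9,-1,-12],[0,0,0]],
    [[-14,-3,-17],[0,0,0]],
    [[-19,-5,-19],[0,0,0]],
    [[-24.2,-5,-19],[0,0,0]],
    [[-24.2,-5,-19],[0,0,0]],
    [[-24.2,-5,-19],[0,0,0]],
  ],
)

```text
clock: 21.52
tcp_pos: [0.5452, -0.1898, 0.228]
tcp_rot: [-180.0, -0.0, 109.3]
contact_force: [-0.4, 1.1, -0.0]
opening: 0.0002
gripper_force: 0.0
```

```bash
python3 look.py c5
```

```text
t 21.575 x,y,z mm [ -37.5 -270.   228.2] F xyz [ 0.4  0.5 -0.6] M [ 0.01 -0.04  0.  ] rot [-1.7997e+02 -4.0000e-02  1.0935e+02]
(array([28.28,  6.69, 19.03]), array([-0.0006, -0.0006,  0.0008]))
```

View pics/c5.png

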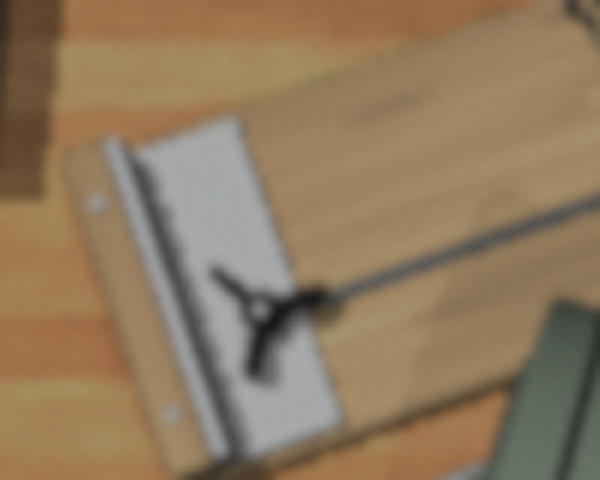

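The fence is flush. One wing, with its tip at (325,295), points along the slot to the board's -y, which is the tight position. Handing in.

```bash
python3 -c "
from plant import *
print(finish_job())"
```

```text
the job is handed in; nothing more can be done
None
```

The fence is up against the end stop and the thumbscrew is tight at its stop, turned with three light fingertip strokes; the job was handed in at about 21.6 s, and the hand-in returned no verdict.

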